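# Bolt the games box shut

### The job

The wooden games box on the TV bench stands open and its barrel bolt sticks out in the lid's way. Draw the bolt right back, then swing the lid fully shut without slamming it, and only then slide the bolt fully home through the keeper on the lid. Leave everything else on the bench where it is, and the dice in the box.

Things in the scene. Friction and masses are not known exactly. Their poses are not given: they have to be found in the camera images.
- games_box: Pale wooden box, fixed, 215 (x) x 170 (y) x 70 mm high. Origin: centre of its underside; x from the bolt end (near the robot) to the hinge end. Front part, x -107 to -22 mm: solid deck, top at z 70 mm, with two bolt guide straps at x -98 and -31 mm (6 mm in x, 20 mm in y, tops at z 88 mm). Rest, x -22 to 108 mm: open compartment (walls 8 mm, rim z 62 mm, floor z 8 mm) under the lid.
- bolt (a joint): Slide of the steel barrel bolt along the box's +x, in m: 0 = drawn right back, 0.045 = fully home (end stops at both). Rod 10 mm thick, 71 mm long, axis at box y 0, z 80 mm; its nose is at box x = -30 mm + joint. The lid's free edge shuts at box x -22 mm, so a bolt more than 7 mm out blocks the lid. Slides with about 2 N and stays where it is left.
- bolt_post (a point): Top of the bolt's upright steel post handle (12 mm thick, ball end 14 mm, top at box z 114 mm, 26 mm above the guide straps), box y 0, box x = -85 mm + joint bolt. It can be pushed either way along the track with the fingers.
- lid (a joint): Angle of the lid in rad: 0 = shut, larger = more open (1.7 at most); hinged at the box's far (+x) edge. Stiff hinge: the lid stays where it is left and must be pushed all the way.
- lid_hinge (a point): Middle of the hinge axis: box x 107.5, y 0, z 66 mm. The axis runs along box y.
- lid_edge (a point): Middle of the lid's free edge on its upper face, 130 mm from the hinge. The lid is a plain board 130 x 170 x 8 mm, its upper face 4 mm above the hinge axis when shut, then level with the deck.
- keeper (a point): Centre of the steel keeper, an arch on the lid's upper face 112 mm from the hinge, at box y 0: 8 mm thick along x, 28 mm wide along y, 22 mm high, opening 18 mm wide and 18 mm high. With the lid shut the bolt's rod runs through it.
- die0: White plastic die, 16 mm, in the box. Origin under its centre.
- die1: The other white plastic die, 16 mm, in the box. Origin under its centre.
- dish: Round white ceramic incense dish, 104 mm across, 24 mm high, origin under its centre. Leave alone.
- tin: Closed metal bottle cap tin, 76 mm across, 46 mm high, origin under its centre. Leave alone.
- coaster: Round wooden coaster, 96 mm across, 9 mm thick, origin under its centre. Leave alone.
- clip: Small dark steel spring clip lying down, 55 x 10 x 16 mm, origin under its centre. Leave alone.
- remote: Black remote control, 150 x 45 x 18 mm, origin under its centre. Leave alone.

How it is judged:
By the outcome, as a careful person would: the job done as asked, in the order asked, and still so for the second after the job is handed in, with the robot touching nothing.
It also fails if it takes over 58 s, if anything falls off the work surface, if the arm or the gripper's body presses on something with over 40 N, if the wrist force passes 120 N, or if a joint passes its speed limit or range.

### The arm

A 7-joint arm with a two-finger parallel gripper is mounted at the origin on the work surface. World frame = base frame: x ahead of the robot, y to its left, z up, the work surface at z = 0. Lengths are in m, angles in rad, forces in N, time in s.
With the tool pointing down it reaches from about 0.425 to 0.925 m from the base axis. Payload 6.8 kg.
Tool frame: the origin (TCP) lies midway between the tips of the shut fingers; the grasp point (between the pads) lies bot.grip_point_offset behind it (bot.grip_point_offset is the distance from the TCP to the grasp point, in m); z points along the fingers, y is the line along which they close (so a half turn about z gives the same grasp; the last joint's range is limited). The gripper opens to 85 mm and grips with 20 to 120 N. Pads are 22 mm wide; open, the fingers measure 114 mm over their backs; the gripper's body (76 mm by 85 mm) begins 54 mm behind the grasp point. The pads swing forward as they close: fully open they stand 13 mm farther back than shut.
Start: joints at [-0.108, 0.477, 0.022, 1.555, -0.011, 1.109, -0.083], TCP at [0.675, 0, 0.231] pointing down, gripper open.
Joint ranges: [-2.96, 2.96], [-0.34, 2.1], [-1.41, 1.46], [0.24, 2.44], [-1.37, 4.51], [0.17, 1.92], [-2.96, 2.96]. Speed limits (rad/s): [2.39, 2.39, 3.14, 3.14, 3.14, 3.14, 3.14].

### API

Orientations are given as a unit quaternion [w, x, y, z].
In Python, from station import get_obs, cams, job, bot gives the robot as it stands.
- The arm moves only by the tool arm_command, never from a script. Its argument "rows" is a list that holds one entry, the list of rows, each a list of 5 numbers: the finger opening in mm, from 0 to 85.4, then the shift along the world's x, y, z in units of 60 mm (1.0 is 60 mm), then the turn about the world's z in units of 0.08 rad (1.0 is 0.08 rad). In form: [[[grip, x, y, z, turn], ...]]. A call has exactly 10 rows; each row shifts and turns the commanded pose from where the row before left it; what a row does not reach is not made up. A row lasts 1/8 s, in which the tool goes at most 62.5 mm and 10.7 degrees, less where a joint would pass 70% of its speed; a pose out of reach is approached as far as the arm can. A call with a number of a shift or a turn outside -1 to 1 is refused whole. A call with a gripper value outside its range is refused whole. The fingers move at their own pace and stop on an object; "newtons" is the grip in N (left out, the last holds). Time passes only in rows, so rows that do not move let the fingers close, or fill a call up. It gives the time, the measured TCP pose, the force, the opening and the grip force at its end, in the units of the state.
- get_obs(): the state, without advancing time (a new reading comes with each control period).
- cams.read_camera(name): name is "scene" or "side" or "wrist"; returns the picture (480x640x3 uint8, red, green, blue); there is no depth.
- cams.camera_params(name): a dict with "K" (3x3 intrinsics, pixels), "k1" (the pictures are not rectified: a ray, as slopes to the right and down, at radius r is drawn at 1 + k1 r^2 times it, then the intrinsics apply), "extrinsics" (4x4, takes a point from camera to world coordinates). Camera axes: x right, y down, z forward; pixel columns grow to the right and rows downward; lengths in m; the calibration is good to about 2 mm. A picture is of the moment at which its call begins: read the wrist's pose just before it. camera_params takes no time and is no camera call; for the wrist camera it gives the pose at the moment of the call.
- job.hand_in(): hands the job in; it is judged then, once.
The state is a dict: "t": time; "q": joint angles; "joint_vel": joint speeds; "joint_torque": joint torques, N m; "eef_pos": TCP position; "tool_rot": TCP orientation; "contact_force": force on the tool from outside, world axes, zero at the start; "torque": the same for the moment, N m; "gripper_width": opening from 0.0 (shut) to 1.0 (fully open); "grasp_force": force on a finger pad.
Only numpy, scipy, OpenCV 4.12 (cv2) and the standard library are available. Lean on these libraries where they do the work, as an engineer would, in place of code of your own. Each camera call takes 0.05 s, during which the arm holds its last target. There are 200 camera calls.

## Working session

There is one attempt and no reset: what is moved stays moved. The work goes in short steps, Python scripts to look and compute and a tool call to move; the robot and the scene stay as the last step left them, time stands still between calls to the robot, and variables do not carry over. Pictures are saved under pics/ and viewed, at most 10 in all, crops included, and the job is handed in when it is done.

Besides the shell and the picture viewer there is one more tool, called as name(argument=value, ...) on one line, values as JSON. arm_command: Moves the arm, as the interface text tells. Its arguments: {"type":"object","properties":{"rows":{"type":"array"},"newtons":{"type":"number"}},"required":["rows"]}

```bash
mkdir -p pics; ls; python3 - <<'E'
from station import get_obs,cams,job,bot
import cv2
for n in("scene","side"):
    cv2.imwrite(f"pics/{n}0.png",cams.read_camera(n)[:,:,::-1]); p=cams.camera_params(n); print(n,p)
o=get_obs();print(o['t'],o['eef_pos'],o['tool_rot'],o['contact_force'],bot.grip_point_offset)
E
```

```text
pics
scene {'K': array([[501.48469727,   0.        , 316.43597146],
       [  0.        , 501.48469727, 242.3138294 ],
       [  0.        ,   0.        ,   1.        ]]), 'k1': -0.0579067934940153, 'extrinsics': array([[-0.79635253,  0.42896761, -0.42639119,  1.07504859],
       [ 0.60482129,  0.56044979, -0.56576253,  0.6755377 ],
       [-0.00372295, -0.70843689, -0.70576435,  0.95755932],
       [ 0.        ,  0.        ,  0.        ,  1.        ]])}
side {'K': array([[496.77670827,   0.        , 324.43982634],
       [  0.        , 496.77670827, 238.86723167],
       [  0.        ,   0.        ,   1.        ]]), 'k1': -0.029484487847640753, 'extrinsics': array([[-0.98416307, -0.11851264,  0.1318249 ,  0.44428672],
       [-0.17649338,  0.72443939, -0.6663615 ,  0.58319674],
       [-0.01652689, -0.67907461, -0.73388319,  0.73960955],
       [ 0.        ,  0.        ,  0.        ,  1.        ]])}
0.1 [ 6.74468008e-01 -4.65749380e-05  2.30408819e-01] [-5.34777880e-04  7.07100749e-01  7.07112323e-01 -6.38329591e-04] [0.22273312 0.10660421 0.2484348 ] 0.0187
```

View pics/scene0.png

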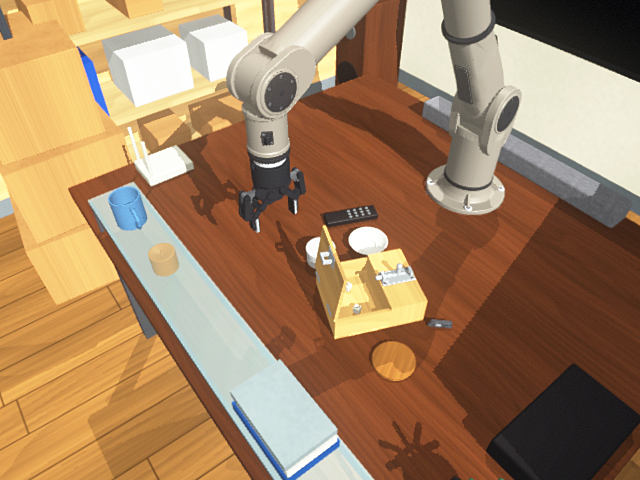

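View pics/side0.png

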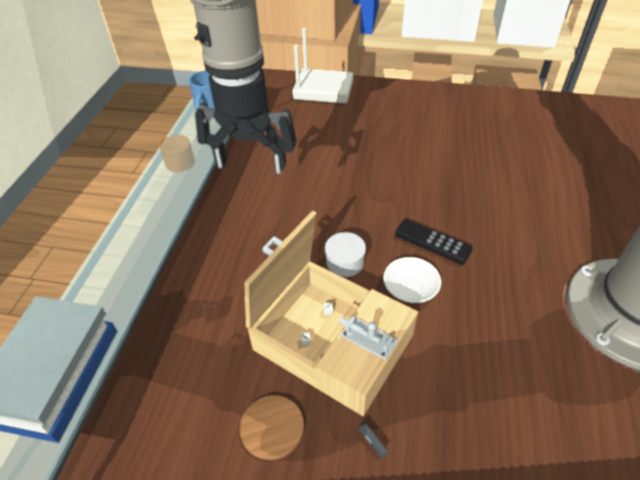

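The box sits near (375,290) in the scene view and (335,330) in the side view, with the lid past upright. I'll enlarge both to read off corners.

```bash
python3 - <<'E'
import cv2
a=cv2.imread("pics/scene0.png")[215:345,300:460]; b=cv2.imread("pics/side0.png")[205:415,235:435]
cv2.imwrite("pics/a.png",cv2.resize(a,None,fx=5,fy=5,interpolation=2)[:600]); cv2.imwrite("pics/b.png",cv2.resize(b,(570,598),interpolation=2))
cv2.imwrite("pics/a.png",cv2.resize(a,(720,585),interpolation=2))
E
```

```text
(no output)
```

View pics/a.png

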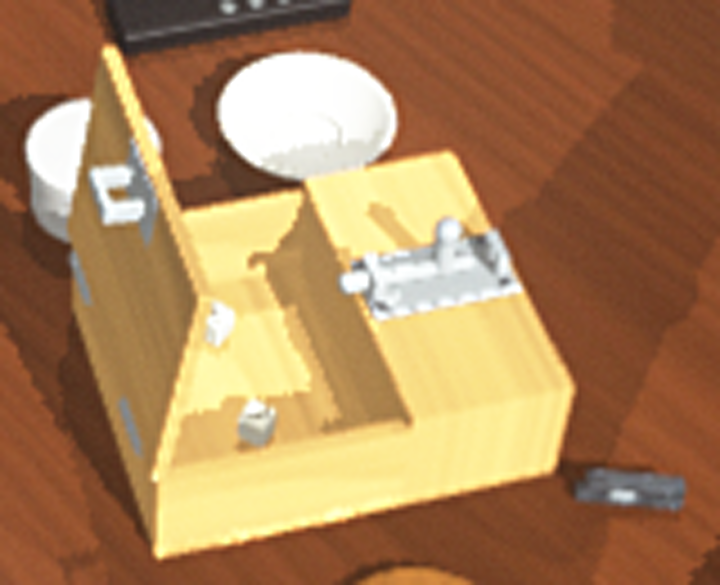

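View pics/b.png

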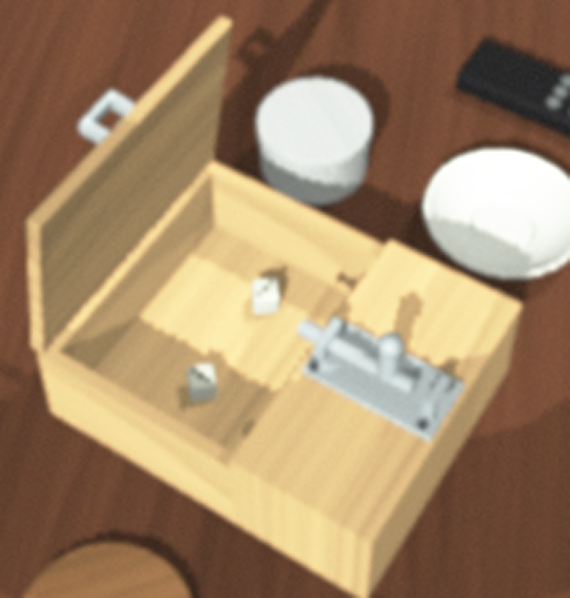

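The crops show deck corners, post ball (a: 448,230; b: 391,347), nose, and lid free corners clearly. I'll fit the pose.

```bash
cat > h.py <<'E'
import numpy as np
from station import cams
def proj(n,P,p=None):
    p=p or cams.camera_params(n); E=np.linalg.inv(p['extrinsics']); c=np.atleast_2d(P)@E[:3,:3].T+E[:3,3]
    s=c[:,:2]/c[:,2:]; s=s*(1+p['k1']*(s**2).sum(1,keepdims=True)); return s@p['K'][:2,:2].T+p['K'][:2,2]
def lidpt(r,y,off,th): return [107.5-r*np.cos(th)+off*np.sin(th), y, 66+r*np.sin(th)+off*np.cos(th)]
def world(b,v):
    b=np.atleast_2d(b)/1000; c,s=np.cos(v[2]),np.sin(v[2]); return b@np.array([[c,s,0],[-s,c,0],[0,0,1]])+[v[0],v[1],0]
E
python3 - <<'E'
from h import *
from scipy.optimize import least_squares
F=lambda *p:(lambda v:p)
C=[((-107.5,-85,70),(453,152),(521,305)),((-107.5,85,70),(573,388),(372,540)),((-107.5,85,0),(557,472),None),((107.5,85,0),(160,557),(52,412)),((-22,-85,70),(305,180),(392,242)),((-22,85,70),(411,425),(235,458)),
('b',(448,230),(391,347)),('n',(345,281),(303,328)),(('l',-85),(108,48),(228,22)),(('l',85),(203,300),(30,222))]
P={n:cams.camera_params(n) for n in('scene','side')}
def pt(k,v):
    if k=='b': return (-85+v[3],0,107)
    if k=='n': return (-30+v[3],0,80)
    if k[0]=='l': return lidpt(130,k[1],0,v[4])
    return k
def res(v):
    r=[]
    for k,a,b in C:
        w=world(pt(k,v),v)
        if a: r.append(proj('scene',w,P['scene'])[0]-(np.array(a)/4.5+[300,215]))
        if b: r.append(proj('side',w,P['side'])[0]-(np.array(b)/2.849+[235,205]))
    return np.array(r).ravel()
s=least_squares(res,[.6,.2,0,30,1.5],x_scale=[.1,.1,.1,10,.1],loss='soft_l1')
print(s.x.round(4));print(res(s.x).reshape(-1,2).round(1).tolist())
v=s.x;np.save('v.npy',v)
for nm,p in dict(post=(-85+v[3],0,114),post0=(-85,0,114),post45=(-40,0,114),hinge=(107.5,0,66),edge=lidpt(130,0,4,v[4])).items(): print(nm,world(p,v)[0].round(4))
E
```

```text
[ 0.5188  0.1451 -0.4025 16.1728  1.4354]
[[0.1, -0.0], [0.5, 0.0], [0.5, -0.1], [-0.1, 1.4], [-0.6, -0.2], [-0.5, 0.2], [0.0, -0.4], [0.2, -0.0], [-0.5, -0.7], [0.7, -0.7], [-1.9, 0.8], [0.5, 0.0], [0.5, -0.4], [-0.2, 0.9], [-0.1, -0.4], [0.0, -0.3], [-0.5, -1.9], [0.6, -0.1], [0.4, 0.0]]
post [0.4555 0.1721 0.114 ]
post0 [0.4406 0.1784 0.114 ]
post45 [0.482  0.1608 0.114 ]
hinge [0.6178 0.103  0.066 ]
edge [0.6052 0.1083 0.1953]
```

arm_command(rows=[[[40,-0.3,0.24,0.1,-0.56],[40,-0.42,0.33,0.1,-0.56],[40,-0.42,0.33,0,-0.56],[40,-0.42,0.33,0,-0.56],[40,-0.42,0.33,0,-0.56],[40,-0.42,0.33,0,-0.56],[40,-0.42,0.33,0,-0.56],[40,-0.42,0.33,0,-0.56],[40,-0.41,0.32,0,-0.55],[40,0,0,0,0]]], newtons=25)

```text
t: 1.35
eef_pos: [0.4542, 0.1737, 0.2431]
tool_rot: [-0.0, 0.833, 0.553, -0.0]
contact_force: [0.5, -0.3, 0.2]
gripper_width: 0.468
grasp_force: 0.0
```

arm_command(rows=[[[40,0.02,-0.03,-0.3,0],[40,0,0,-0.4,0],[40,0,0,-0.4,0],[40,0,0,-0.4,0],[40,0,0,-0.4,0],[40,0,0,-0.35,0],[40,0,0,-0.2,0],[40,0,0,0,0],[13,0,0,0,0],[8,0,0,0,0]]])

```text
t: 2.6
eef_pos: [0.4577, 0.1706, 0.0971]
tool_rot: [0.0, 0.834, 0.552, 0.001]
contact_force: [-1.2, -0.2, 2.6]
gripper_width: 0.138
grasp_force: 24.3
```

```bash
python3 - <<'E'
from station import get_obs,cams
import cv2
b=cams.read_camera("side")[:,:,::-1][170:400,235:460]
cv2.imwrite("pics/s1.png",cv2.resize(b,None,fx=2.5,fy=2.5,interpolation=2))
o=get_obs();print(o['t'],o['eef_pos'],o['contact_force'],o['gripper_width'],o['grasp_force'])
E
```

```text
2.65 [0.45769945 0.1706582  0.09711877] [-0.82420128  0.39282145  3.59173422] 0.1352807580426568 24.358307311813405
```

View pics/s1.png

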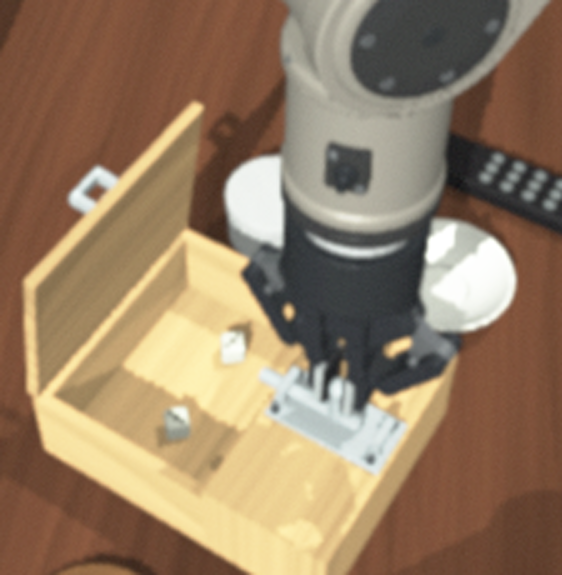

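The picture shows both fingers gripping the post (post at about (340,385), with 11.6 mm opening). Next I draw it back.

arm_command(rows=[[[8,-0.06,0.026,0,0],[8,-0.06,0.026,0,0],[8,-0.06,0.026,0,0],[8,-0.06,0.026,0,0],[8,-0.04,0.017,0,0],[8,-0.03,0.013,0,0],[8,-0.02,0.009,0,0],[8,-0.02,0.008,0,0],[8,0,0,0,0],[8,0,0,0,0]]])

```text
t: 3.9
eef_pos: [0.4405, 0.178, 0.0972]
tool_rot: [0.002, 0.835, 0.55, 0.003]
contact_force: [12.9, -6.1, -3.1]
gripper_width: 0.134
grasp_force: 25.1
```

```bash
python3 - <<'E'
from h import *
v=np.load('v.npy')
for th in (1.435,1.3,1.1,.9,.7,.5,.3,.15,0.05,0):
    p=np.array(lidpt(105,45,4,th)); p[0]+=10; print(th,p.round(1),world(p,v)[0].round(4))
p=np.array(lidpt(105,45,4,1.435));p[0]+=40;p[2]=243;print(world(p,v)[0].round(4))
E
```

```text
1.435 [107.2  45.  170.6] [0.6351 0.1445 0.1706]
1.3 [ 93.3  45.  168.2] [0.6223 0.15   0.1682]
1.1 [ 73.4  45.  161.4] [0.604  0.1578 0.1614]
0.9 [ 55.4  45.  150.7] [0.5874 0.1648 0.1507]
0.7 [ 39.8  45.  136.7] [0.5731 0.171  0.1367]
0.5 [ 27.3  45.  119.9] [0.5616 0.1759 0.1199]
0.3 [ 18.4  45.  100.9] [0.5534 0.1793 0.1009]
0.15 [14.3 45.  85.6] [0.5496 0.1809 0.0856]
0.05 [12.8 45.  75.2] [0.5483 0.1815 0.0752]
0 [12.5 45.  70. ] [0.548  0.1816 0.07  ]
[0.6627 0.1328 0.243 ]
```

arm_command(rows=[[[40,0.03,-0.012,0,0],[40,0,0,0,0],[40,0,0,0.2,0],[40,0,0,0.4,0],[30,0,0,0.4,0],[20,0,0,0.4,0],[10,0,0,0.4,0],[0,0,0,0.4,0],[0,0,0,0.2,0],[0,0,0,0.1,0]]])

```text
t: 5.15
eef_pos: [0.4378, 0.1789, 0.2469]
tool_rot: [-0.0, 0.834, 0.552, 0.0]
contact_force: [-0.6, -0.3, 0.1]
gripper_width: 0.002
grasp_force: 0.0
```

arm_command(rows=[[[0,0.3,-0.06,0.05,0],[0,0.5,-0.1,0,0],[0,0.5,-0.1,0,0],[0,0.5,-0.1,0,0],[0,0.5,-0.1,0,0],[0,0.5,-0.1,0,0],[0,0.5,-0.1,0,0],[0,0.45,-0.1,0,0],[0,0,0,-0.3,0],[0,0,0,-0.5,0]]])

```text
t: 6.4
eef_pos: [0.6632, 0.1328, 0.1997]
tool_rot: [0.0, 0.834, 0.551, -0.0]
contact_force: [1.0, 0.4, -0.4]
gripper_width: 0.001
grasp_force: 0.0
```

```bash
python3 - <<'E'
from station import get_obs,cams
import cv2
b=cams.read_camera("side")[:,:,::-1][140:380,215:455]
cv2.imwrite("pics/s2.png",cv2.resize(b,None,fx=2.5,fy=2.5,interpolation=2))
o=get_obs();print(o['t'],o['eef_pos'],o['contact_force'])
E
```

```text
6.45 [0.65998809 0.13239676 0.19437701] [-2.39839065  0.10479279 -2.67780752]
```

View pics/s2.png

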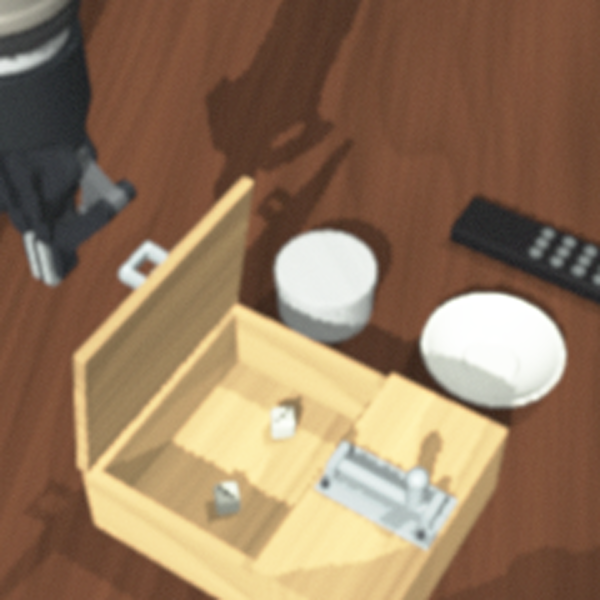

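The bolt is fully drawn (nose at about (345,450), inside its strap). The finger tips at (45,270) are behind the lid with a gap. Next I close in.

arm_command(rows=[[[0,0,0,-0.1,0],[0,0,0,-0.07,0],[0,-0.08,0.034,0,0],[0,-0.08,0.034,0,0],[0,-0.08,0.034,0,0],[0,-0.08,0.034,0,0],[0,-0.07,0.03,0,0],[0,-0.05,0.021,0,0],[0,-0.05,0.021,0,0],[0,0,0,0,0]]])

```text
t: 7.7
eef_pos: [0.6334, 0.1458, 0.1911]
tool_rot: [-0.0, 0.834, 0.552, -0.0]
contact_force: [-0.8, 0.3, -0.7]
gripper_width: 0.005
grasp_force: 0.0
```

```bash
python3 - <<'E'
from station import get_obs,cams
import cv2
from h import *
b=cams.read_camera("side")[:,:,::-1][140:380,215:455]
cv2.imwrite("pics/s3.png",cv2.resize(b,None,fx=2.5,fy=2.5,interpolation=2))
o=get_obs();print(o['t'],o['eef_pos'],o['contact_force'])
v=np.load('v.npy');d=np.array(o['eef_pos'])[:2]-v[:2];c,s=np.cos(v[2]),np.sin(v[2]);print(c*d[0]+s*d[1],-s*d[0]+c*d[1])
E
```

```text
7.75 [0.63362547 0.14566021 0.19112024] [ 0.1941972   0.70044621 -0.10095791]
0.10540391843346121 0.04545045478255226
```

View pics/s3.png

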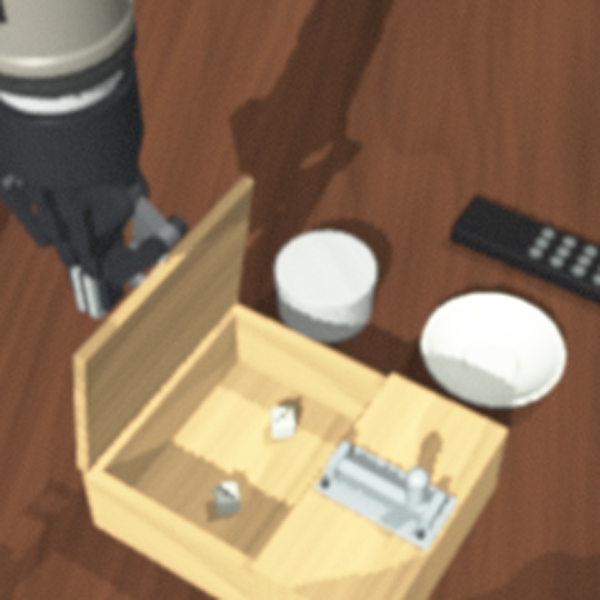

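Not yet touching. I'll compute the arc.

```bash
python3 - <<'E'
from h import *
v=np.load('v.npy'); T=np.r_[np.linspace(1.38,.1,21),np.linspace(.08,0,5)]
W=np.array([world(np.array(lidpt(118,45.5,4,t))+[8,0,0],v)[0] for t in T])
d=np.vstack([W[0]-[.6336,.1457,.1911],np.diff(W,axis=0)])/.06
for t,a,w in zip(T,d,W): print(t.round(3),a.round(2),w.round(4))
E
```

```text
1.38 [-0.13  0.05 -0.14] [0.626  0.149  0.1826]
1.316 [-0.11  0.05 -0.02] [0.6191 0.1519 0.1812]
1.252 [-0.11  0.05 -0.03] [0.6124 0.1548 0.1793]
1.188 [-0.11  0.05 -0.04] [0.6058 0.1576 0.177 ]
1.124 [-0.11  0.05 -0.05] [0.5993 0.1603 0.1741]
1.06 [-0.1   0.04 -0.05] [0.5931 0.163  0.1709]
0.996 [-0.1   0.04 -0.06] [0.587  0.1656 0.1672]
0.932 [-0.1   0.04 -0.07] [0.5812 0.1681 0.1631]
0.868 [-0.09  0.04 -0.07] [0.5756 0.1704 0.1586]
0.804 [-0.09  0.04 -0.08] [0.5703 0.1727 0.1538]
0.74 [-0.08  0.04 -0.09] [0.5652 0.1748 0.1485]
0.676 [-0.08  0.03 -0.09] [0.5605 0.1768 0.143 ]
0.612 [-0.07  0.03 -0.1 ] [0.5562 0.1787 0.1371]
0.548 [-0.07  0.03 -0.1 ] [0.5522 0.1804 0.1309]
0.484 [-0.06  0.03 -0.11] [0.5485 0.1819 0.1244]
0.42 [-0.05  0.02 -0.11] [0.5453 0.1833 0.1178]
0.356 [-0.05  0.02 -0.11] [0.5425 0.1845 0.1109]
0.292 [-0.04  0.02 -0.12] [0.54   0.1856 0.1038]
0.228 [-0.03  0.01 -0.12] [0.538  0.1864 0.0966]
0.164 [-0.03  0.01 -0.12] [0.5364 0.1871 0.0892]
0.1 [-0.02  0.01 -0.12] [0.5353 0.1876 0.0818]
0.08 [-0.    0.   -0.04] [0.535  0.1877 0.0794]
0.06 [-0.    0.   -0.04] [0.5348 0.1878 0.0771]
0.04 [-0.    0.   -0.04] [0.5346 0.1879 0.0747]
0.02 [-0.    0.   -0.04] [0.5345 0.1879 0.0724]
0.0 [-0.    0.   -0.04] [0.5344 0.188  0.07  ]
```

arm_command(rows=[[[0,-0.05,0.02,-0.1,0],[0,-0.08,0.03,-0.04,0],[0,-0.11,0.05,-0.02,0],[0,-0.11,0.05,-0.03,0],[0,-0.11,0.05,-0.04,0],[0,-0.11,0.05,-0.05,0],[0,-0.1,0.04,-0.05,0],[0,-0.1,0.04,-0.06,0],[0,-0.1,0.04,-0.07,0],[0,-0.09,0.04,-0.07,0]]])

```text
t: 9.0
eef_pos: [0.5756, 0.1705, 0.159]
tool_rot: [-0.0, 0.834, 0.552, 0.0]
contact_force: [0.1, -0.6, 0.2]
gripper_width: -0.005
grasp_force: 0.4
```

```bash
python3 - <<'E'
from station import get_obs,cams
import cv2
b=cams.read_camera("side")[:,:,::-1][140:380,215:455]
cv2.imwrite("pics/s4.png",cv2.resize(b,None,fx=2.5,fy=2.5,interpolation=2))
o=get_obs();print(o['t'],o['eef_pos'],o['contact_force'])
E
```

```text
9.05 [0.57456556 0.17090535 0.15838867] [-0.45967472 -0.26435982 -0.49044262]
```

View pics/s4.png

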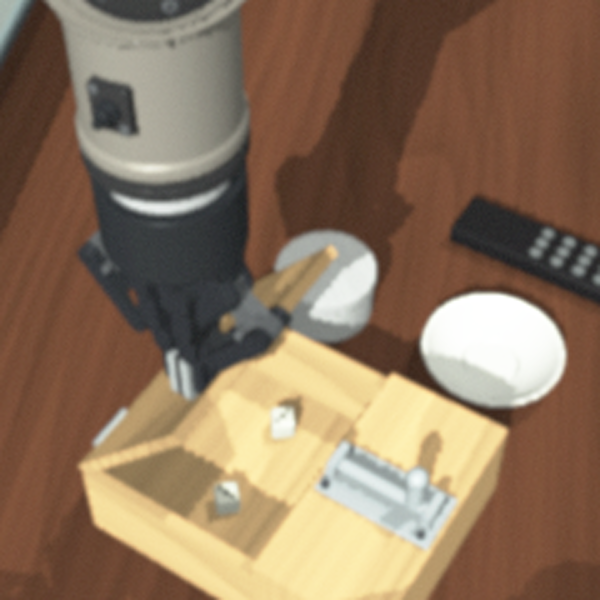

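```bash
python3 - <<'E'
from h import *
v=np.load('v.npy')
for th in (1.435,1.1,.85,.6): print(th,((proj('side',world([lidpt(130,y,4,th) for y in(-85,85)],v))-[215,140])*2.5).round(0).tolist())
E
```

```text
1.435 [[244.0, 174.0], [72.0, 354.0]]
1.1 [[299.0, 212.0], [133.0, 399.0]]
0.85 [[336.0, 248.0], [176.0, 440.0]]
0.6 [[365.0, 287.0], [211.0, 481.0]]
```

The lid is at about 0.85 rad as planned: its free corners at (330,250) and (180,437) match the projection. I'll continue.

arm_command(rows=[[[0,-0.09,0.04,-0.08,0],[0,-0.08,0.04,-0.09,0],[0,-0.08,0.03,-0.09,0],[0,-0.07,0.03,-0.1,0],[0,-0.07,0.03,-0.1,0],[0,-0.06,0.03,-0.11,0],[0,-0.05,0.02,-0.11,0],[0,-0.05,0.02,-0.11,0],[0,-0.04,0.02,-0.12,0],[0,-0.03,0.01,-0.12,0]]])

```text
t: 10.3
eef_pos: [0.5386, 0.1866, 0.097]
tool_rot: [-0.0, 0.834, 0.552, -0.0]
contact_force: [-0.7, -0.1, 0.4]
gripper_width: -0.005
grasp_force: 0.3
```

arm_command(rows=[[[0,-0.03,0.01,-0.1,0],[0,-0.02,0.01,-0.08,0],[0,-0.01,0,-0.06,0],[0,-0.01,0,-0.05,0],[0,0,0,-0.04,0],[0,0,0,-0.03,0],[0,0,0,-0.02,0],[0,0,0,0,0],[0,0,0,0,0],[0,0,0,0,0]]])

```text
t: 11.55
eef_pos: [0.5347, 0.1876, 0.0748]
tool_rot: [0.0, 0.834, 0.552, 0.0]
contact_force: [0.3, 0.7, -0.3]
gripper_width: -0.004
grasp_force: 0.0
```

arm_command(rows=[[[0,0,0,-0.015,0],[0,0,0,-0.015,0],[0,0,0,-0.015,0],[0,0,0,-0.015,0],[0,0,0,-0.015,0],[0,0,0,-0.015,0],[0,0,0,-0.01,0],[0,0,0,0,0],[0,0,0,0,0],[0,0,0,0,0]]])

```text
t: 12.8
eef_pos: [0.5347, 0.1877, 0.0699]
tool_rot: [-0.0, 0.834, 0.551, 0.0]
contact_force: [-3.8, -1.3, 11.5]
gripper_width: 0.002
grasp_force: 6.0
```

arm_command(rows=[[[0,0,0,-0.01,0],[0,0,0,-0.01,0],[0,0,0,0,0],[0,0,0,0,0],[0,0,0,0.1,0],[0,0,0,0.3,0],[10,0,0,0.4,0],[20,0,0,0.4,0],[40,0,0,0.4,0],[40,0,0,0.4,0]]])

```text
t: 14.05
eef_pos: [0.5347, 0.1876, 0.1891]
tool_rot: [0.0, 0.834, 0.551, 0.0]
contact_force: [0.8, -0.7, -0.8]
gripper_width: 0.468
grasp_force: 0.0
```

arm_command(rows=[[[40,-0.3,-0.04,0,0],[40,-0.45,-0.04,0,0],[40,-0.45,-0.04,0,0],[40,-0.37,-0.04,0,0],[40,0,0,-0.25,0],[40,0,0,-0.4,0],[40,0,0,-0.4,0],[40,0,0,-0.3,0],[40,0,0,-0.18,0],[40,0,0,0,0]]])

```text
t: 15.3
eef_pos: [0.4404, 0.1778, 0.095]
tool_rot: [-0.0, 0.834, 0.551, -0.001]
contact_force: [-0.4, -0.7, 0.6]
gripper_width: 0.469
grasp_force: 0.0
```

arm_command(rows=[[[20,0,0,0,0],[13,0,0,0,0],[8,0,0,0,0],[8,0,0,0,0],[8,0.03,-0.012,0,0],[8,0.06,-0.026,0,0],[8,0.06,-0.026,0,0],[8,0.06,-0.026,0,0],[8,0.06,-0.026,0,0],[8,0.06,-0.026,0,0]]])

```text
t: 16.55
eef_pos: [0.4603, 0.1701, 0.0963]
tool_rot: [-0.0, 0.834, 0.552, 0.0]
contact_force: [-2.0, 0.8, 6.4]
gripper_width: 0.136
grasp_force: 24.8
```

arm_command(rows=[[[8,0.06,-0.026,0,0],[8,0.06,-0.026,0,0],[8,0.06,-0.026,0,0],[8,0.06,-0.026,0,0],[8,0.06,-0.026,0,0],[8,0.05,-0.021,0,0],[8,0.03,-0.013,0,0],[8,0.03,-0.013,0,0],[8,0,0,0,0],[8,0,0,0,0]]])

```text
t: 17.8
eef_pos: [0.4828, 0.1606, 0.0962]
tool_rot: [-0.001, 0.834, 0.552, -0.001]
contact_force: [-8.7, 3.5, 12.2]
gripper_width: 0.136
grasp_force: 25.5
```

Stop reached after about 45 mm of travel. I'll release, lift and check.

arm_command(rows=[[[25,-0.03,0.013,0,0],[30,0,0,0,0],[30,0,0,0.2,0],[30,0,0,0.4,0],[30,0,0,0.5,0],[30,0,0,0.5,0],[30,0,0,0.5,0],[30,0.2,-0.4,0.4,0],[30,0.3,-0.6,0.2,0],[30,0.3,-0.6,0,0]]])

```text
t: 19.05
eef_pos: [0.5323, 0.0627, 0.2599]
tool_rot: [0.001, 0.834, 0.552, 0.002]
contact_force: [0.8, 0.8, 0.2]
gripper_width: 0.348
grasp_force: 0.0
```

```bash
python3 - <<'E'
from station import get_obs,cams
import cv2
b=cams.read_camera("side")[:,:,::-1][200:480,215:455]
a=cams.read_camera("scene")[:,:,::-1][205:385,300:460]
im=cv2.hconcat([cv2.resize(b,(480,560),interpolation=2),cv2.resize(a,(320,360),interpolation=2).copy() if 0 else cv2.copyMakeBorder(cv2.resize(a,(320,360),interpolation=2),0,200,0,0,0)])
cv2.imwrite("pics/f.png",im)
o=get_obs();print(o['t'],o['eef_pos'],o['contact_force'])
from h import *
v=np.load('v.npy');w=world([(-40,0,107),lidpt(130,-85,4,0),lidpt(130,85,4,0)],v)
print((proj('side',w)-[215,200])*2,(proj('scene',w)-[300,205])*2+[480,0])
E
```

```text
19.15 [0.53273799 0.05831302 0.2588421 ] [ 0.68228438 -0.80531947 -0.05341822]
[[282.1576322  235.24240087]
 [314.80175669 178.73279999]
 [201.73006184 333.53024498]] [[656.48982303 126.87960805]
 [616.27146629  99.860438  ]
 [664.48438261 207.3362718 ]]
```

View pics/f.png

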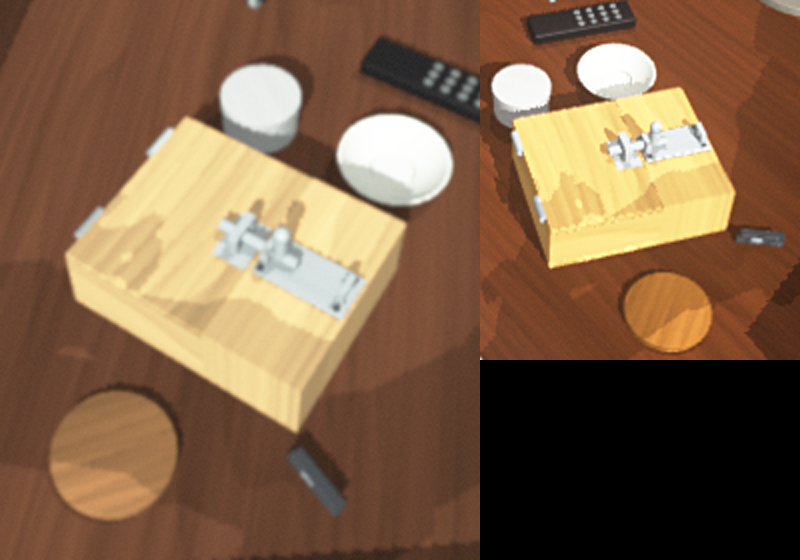

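The lid lies flush and the bolt runs through the keeper. The post ball is at (281,236), where I predicted (282,235) for fully home.

```bash
python3 -c "
from station import job
print(job.hand_in())"
```

```text
the job is handed in; nothing more can be done
None
```

The job is handed in: I drew the bolt right back, pushed the lid slowly shut, then slid the bolt fully home through the keeper; the final picture shows the lid flush and the bolt home, with nothing else on the bench visibly moved.

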